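# Slide a sample carrier under the microscope and release an exposure

## Task

Pick up the sample carrier, lay it flat in the microscope's guide channel with its round sample cell leading, and slide it under the ring light until it is fully home against the end stop, without knocking the ring light or lens tube. Then squeeze the trigger of the clamped exposure grip all the way and let it spring back, leaving the carrier home and the other things on the bench where they are.

Things in the scene. Friction and masses are not known exactly. Their poses are not given: they have to be found in the camera images.
- carrier: Loose sample carrier, 0.18-0.36 kg: flat aluminium plate 180 long (its x) x 48 wide (y) x 8 thick; the foremost 15 mm only 40 wide. Origin: centre of its underside; x points to the end with the sample cell, z up. Starts flat on the bench. Balance point about 52 mm ahead (+x) of its upright steel fin. In the channel, home, its origin is at stage x=-60, its fin at x=-125.
- fin (a point): Grip point inside the carrier's upright fin, at carrier x=-65, 30 above the carrier's underside. Fin: steel, 36 long (x), 10 thick (y), from the plate's top (8) to 40 above the underside, square to the plate. Axes as the carrier's.
- sample (a point): Point on the carrier's underside straight below the centre of the sample cell (carrier x=+60). The cell is a dark steel drum, 36 across, its top 24 above the carrier's underside, fixed to the plate.
- stage: Fixed inspection microscope. Origin on the bench below the lens axis; x runs along the guide channel from its open mouth (-x) to the end stop. Aluminium block from x=-200 to +60, 104 wide; its flat top, 30 above the bench, is the channel floor. Two rails on it, 12 high, 53 apart (2.5 mm play each side of the carrier), run from x=-100 to the stop, whose face is at x=+30, 14 high.
- mouth (a point): Point on the channel floor, on the channel's midline at stage x=-132, where flared lead-ins begin: some 70 apart here, narrowing to the 53 mm rails at x=-100. Before it the floor is open, out to x=-200. The carrier slides on plain metal at 2 to 5 N if not pressed down. Axes as the stage's.
- focus (a point): Point on the channel floor, on the lens axis, 30 above the stage's origin: sample lies here when the carrier is home. Axes as the stage's.
- ringlight: Black ring light, 80 across, 20 thick, and above it the steel lens tube, up to 48 across, to 380 above the bench, on the lens axis; held by a boom (240 to 290 up) from a 34 mm column at stage x=+115. Its underside is 34 above the channel floor (64 above the bench): the cell passes with 10 mm to spare, the fin does not fit under. Origin and axes as the stage's.
- grip: Fixed exposure release: black pistol grip clamped on its side on a steel base plate 12 thick. Origin on the bench below the bar. The bar runs along its x from -70 to +55, y=-11 to +11, 30 to 58 above the bench; its head, at x=+55 to +117, y=-25 to +41, is 68 high. The grey trigger blade lies on the bar's +y side.
- squeeze (a point): Point on the grip, 44 above the bench, at grip x=-5, y=+7.5: midway between the bar's outer face (y=-11) and the trigger's outer face when fully squeezed (y=+26). Released, the trigger's outer face here is at y=+40. Axes as the grip's. Straddle bar and blade from above here and close across the grip's y.
- trigger (a joint): Sprung trigger, rad: 0 released, 0.28 fully squeezed. Blade 72 long, 8 thick, 24 high (32 to 56 above the bench), on an upright hinge at grip x=+45, y=+20; its free end points to -x and swings towards the bar. Squeezing fully takes about 5 N at the squeeze point; it springs back when let go.
- dish: Bystander, leave it: shallow open glass dish, 90 across, 18 high. Origin: centre of its underside.
- carton: Bystander, leave it: closed cardboard box 85 x 65 x 55 high. Origin: centre of its underside.
- canister: Bystander, leave it: small black jar, 36 across, 55 high. Origin: centre of its underside.
- lenscap: Bystander, leave it: black disc, 44 across, 14 high. Origin: centre of its underside.
- mount: Bystander, leave it: plain aluminium ring, 42 across, 12 high. Origin: centre of its underside.
- driver: Bystander, leave it: screwdriver, 150 long, lying on the bench. Origin under its middle.

How it is judged:
By the outcome, as a careful person would: the job done as asked, in the order asked, and still so for the second after the job is handed in, with the robot touching nothing.
It also fails if it takes over 58 s, if anything falls off the work surface, if the arm or the gripper's body presses on something with over 40 N, if the wrist force passes 120 N, or if a joint passes its speed limit or range.

## Robot

A 7-joint arm with a two-finger parallel gripper is mounted at the origin on the work surface. World frame = base frame: x ahead of the robot, y to its left, z up, the work surface at z = 0. Lengths are in mm, angles in rad, forces in N, time in s.
With the tool pointing down it reaches from about 375 to 925 mm from the base axis. Payload 3.1 kg.
Tool frame: the origin (TCP) lies midway between the tips of the shut fingers; the grasp point (between the pads) lies 19 mm behind it (bot.grip_depth is the distance from the TCP to the grasp point, in mm); z points along the fingers, y is the line along which they close (so a half turn about z gives the same grasp; the last joint's range is limited). The gripper opens to 85 mm and grips with 20 to 120 N. Pads are 22 mm wide; open, the fingers measure 114 mm over their backs; the gripper's body (76 mm by 85 mm) begins 54 mm behind the grasp point. The pads swing forward as they close: fully open they stand 13 mm farther back than shut.
Start: joints at [1.173, 0.383, 0.044, 1.598, -0.018, 1.161, -0.05], TCP at [191.983, -621.003, 231.269] pointing down, gripper open.
Joint ranges: [-2.61, 2.61], [-0.41, 2.15], [-1.48, 1.57], [0, 2.5], [-1.57, 4.71], [0.05, 1.97], [-2.85, 2.85]. Speed limits (rad/s): [2.79, 2.79, 3.14, 3.14, 3.14, 3.14, 3.14].

## Interface

Orientations are given as [roll, pitch, yaw] about the fixed x, y, z axes, in that order (R = Rz(yaw) Ry(pitch) Rx(roll)).
In Python, from rig import bot gives the robot as it stands. The module is installed in compiled form; this text tells all that it offers.
- The arm moves only by the tool play_rows, never from a script. Its argument "steps" is a list of rows, each a list of 7 numbers: the turn, a rotation vector about the tool's x, y, z in rad, then the shift along the tool's x, y, z in m, then the opening in per cent of the stroke, from 0 (shut) to 100 (fully open). In form: [[ax, ay, az, dx, dy, dz, fingers], ...]. A call has 1 to 12 rows; each row is the pose to reach, as a shift and turn from the pose commanded when the call began, along the tool's axes at that moment; what a row does not reach only later rows make up. A row lasts 1/10 s, in which the tool goes at most 50 mm and 8.59 degrees, less where a joint would pass 70% of its speed; a pose out of reach is approached as far as the arm can. A call with a gripper value outside its range is refused whole. The fingers move at their own pace and stop on an object; "force" is the grip in N (left out, the last holds). Time passes only in rows, so rows that repeat a pose let the fingers close. It gives the time, the measured TCP pose, the force, the opening and the grip force at its end, in the units of the state.
- bot.read_state(): the state, without advancing time (a new reading comes with each control period).
- bot.camera(name): name is "side" or "top" or "wrist"; returns a dict with "frame" (420x560x3 uint8, blue, green, red), "intrinsics" (3x3 intrinsics, pixels), "pose" (4x4, takes a point from camera to world coordinates); the wrist camera has in their place "mount" (4x4, takes a point from camera to tool coordinates, whose origin is the TCP and whose axes are the flange's). Camera axes: x right, y down, z forward; pixel columns grow to the right and rows downward; lengths in mm; the calibration is good to about 2 mm. A picture is of the moment at which its call begins: read the wrist's pose just before it. There is no depth.
- bot.hand_in(): hands the job in; it is judged then, once.
The state is a dict: "t": time; "joints": joint angles; "qvel": joint speeds; "effort": joint torques, N m; "tcp_pos": TCP position; "eef_rot": TCP orientation; "force": force on the tool from outside, world axes, zero at the start; "wrist_torque": the same for the moment, N m; "gripper_width": finger opening in mm; "grasp_force": force on a finger pad.
Only numpy, scipy, OpenCV 4.12 (cv2) and the standard library are available. Lean on these libraries where they do the work, as an engineer would, in place of code of your own. Each camera call takes 0.05 s, during which the arm holds its last target. There are 200 camera calls.

## Working session

There is one attempt and no reset: what is moved stays moved. The work goes in short steps, Python scripts to look and compute and a tool call to move; the robot and the scene stay as the last step left them, time stands still between calls to the robot, and variables do not carry over. Pictures are saved under pics/ and viewed, at most 11 in all, crops included, and the job is handed in when it is done.

Besides the shell and the picture viewer there is one more tool, called after "Request:" by a JSON object that holds its "api" and its "payload", one argument or row to a line. play_rows: Moves the arm, as the interface text tells. Its arguments: {"type":"object","properties":{"steps":{"type":"array","items":{"type":"array","items":{"type":"number"}}},"force":{"type":"number"}},"required":["steps"]}

```bash
mkdir -p pics; python3 - <<'E'
from rig import bot
import cv2,pickle
s=bot.read_state();print(s)
d={}
for n in("side","top","wrist"):
    c=bot.camera(n);d[n]=c;cv2.imwrite(f"pics/{n}0.png",c["frame"])
    print(n,c["intrinsics"].tolist(),(c.get("pose") if n!="wrist" else c["mount"]).round(3).tolist())
pickle.dump((s,d),open("c0.pkl","wb"))
E
```

```text
{'t': 0.0, 'joints': array([ 1.17322247,  0.38387953,  0.04383357,  1.59960041, -0.01786919,
        1.16120822, -0.0498991 ]), 'qvel': array([-0.00051823,  0.00052424, -0.00035796,  0.00053581, -0.00059029,
        0.00032974,  0.00048844]), 'effort': array([-1.18285516e-05, -4.33460319e+01,  1.02431864e+00, -2.49511993e+01,
        1.04990750e-02,  1.12585741e-02,  2.84088784e-06]), 'tcp_pos': array([ 191.64844951, -620.09859707,  229.84616992]), 'eef_rot': array([-3.13889504e+00,  1.75116207e-04,  2.99866982e-01]), 'force': array([-0.73032455,  0.13645395,  0.22947974]), 'wrist_torque': array([-0.02922264,  0.01053037, -0.03004374]), 'grasp_force': 0.0, 'gripper_width': 85.48722656263088}
side [[400.0245539424416, 0.0, 280.68528574892764], [0.0, 400.0245539424416, 206.53287185236795], [0.0, 0.0, 1.0]] [[-0.927, -0.163, 0.339, 130.838], [-0.376, 0.427, -0.823, 928.546], [-0.011, -0.89, -0.457, 604.266], [0.0, 0.0, 0.0, 1.0]]
top [[492.2265609621177, 0.0, 274.06927574225], [0.0, 492.2265609621177, 204.37557187210402], [0.0, 0.0, 1.0]] [[0.002, -0.983, 0.186, 247.231], [-1.0, 0.002, 0.019, -17.806], [-0.019, -0.186, -0.982, 1586.673], [0.0, 0.0, 0.0, 1.0]]
wrist [[289.51415516158187, 0.0, 281.9791753819497], [0.0, 289.51415516158187, 210.71540907399137], [0.0, 0.0, 1.0]] [[-0.001, -0.945, -0.328, 84.556], [1.0, -0.001, -0.001, 0.913], [0.0, -0.328, 0.945, -142.015], [0.0, 0.0, 0.0, 1.0]]
```

View pics/top0.png

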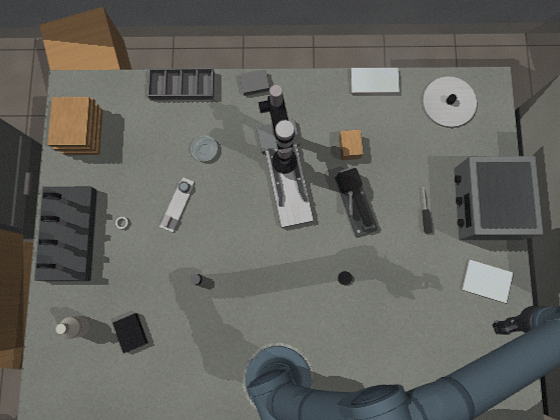

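View pics/side0.png

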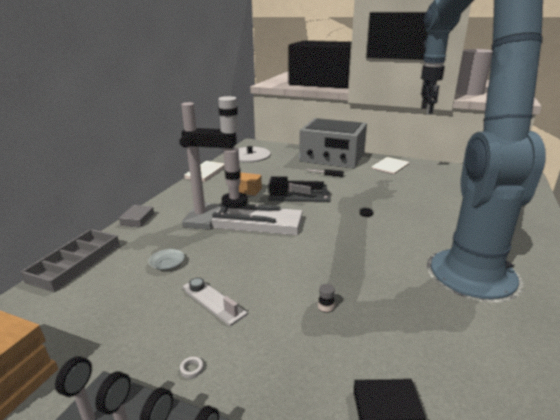

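Top view: carrier at about (178,205) with its cell end at (184,187); stage mouth end at about (295,222), lens near (285,150); grip from (350,180) to (368,230). I'll enlarge it for accurate pixels.

```bash
cat > h.py <<'E'
import numpy as np,cv2
def ray(c,px,z,T=None):
    T=c["pose"] if T is None else T
    d=T[:3,:3]@np.linalg.solve(c["intrinsics"],[px[0],px[1],1.]);o=T[:3,3]
    return o+d*(z-o[2])/d[2]
def proj(c,P,T=None):
    T=c["pose"] if T is None else T
    q=(np.atleast_2d(P)-T[:3,3])@T[:3,:3]@c["intrinsics"].T
    return q[:,:2]/q[:,2:]
E
python3 - <<'E'
import pickle,cv2
s,d=pickle.load(open("c0.pkl","rb"))
f=d["top"]["frame"][110:245,150:385]
f=cv2.resize(f,(799,459),interpolation=cv2.INTER_CUBIC)  # x3.4
for i in range(0,235,20): cv2.putText(f,str(150+i),(int(i*3.4),10),0,.35,(0,255,255),1);cv2.line(f,(int(i*3.4),12),(int(i*3.4),18),(0,255,255),1)
for i in range(0,135,20): cv2.putText(f,str(110+i),(0,int(i*3.4)+4),0,.35,(0,255,255),1)
cv2.imwrite("pics/top1.png",f)
E
```

```text
(no output)
```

View pics/top1.png

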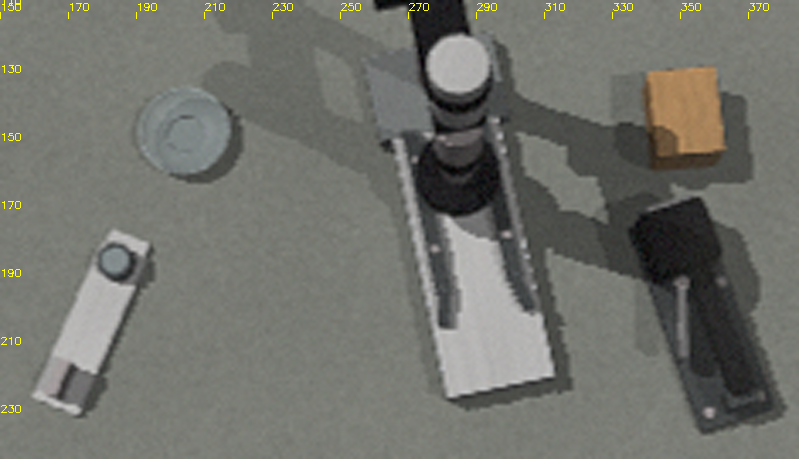

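Enlarged: carrier rear corners at crop (33,398),(78,415), cell top (116,260), front (115,230)–(150,242); stage floor rear corners (447,398),(553,376); grip bar running from (700,300) to (745,392), trigger blade at (683,280)-(683,355).

```bash
cat >> h.py <<'E'
from scipy.optimize import least_squares
def fit(c,pts,px,p0,T=None):
    pts=np.array(pts,float);px=np.array(px,float)
    def W(p):
        a=p[2];R=np.array([[np.cos(a),-np.sin(a),0],[np.sin(a),np.cos(a),0],[0,0,1]])
        return pts@R.T+[p[0],p[1],0]
    r=least_squares(lambda p:(proj(c,W(p),T)-px).ravel()*[1],p0,x_scale=[10,10,.1])
    return r.x,r.fun.reshape(-1,2)
E
python3 - <<'E'
import pickle
from h import *
s,d=pickle.load(open("c0.pkl","rb"));c=d["top"]
P=lambda l:[(150+x/3.4-.5+.15,110+y/3.4-.5+.15) for x,y in l]
def show(n,pts,l,p0):
    x,r=fit(c,pts,P(l),p0);print(n,x.round(3),r.round(1).tolist())
b=lambda q,z:ray(c,P([q])[0],z)[:2]
show("carrier",[(-90,24,8),(-90,-24,8),(60,0,24),(90,20,8),(90,-20,8)],[(33,398),(78,415),(116,260),(115,230),(150,242)],[*b((90,320),8),-.4])
show("stage",[(-200,52,30),(-200,-52,30),(0,0,380)],[(447,398),(553,376),(458,65)],[*b((460,180),0),.2])
show("grip",[(117,41,68),(117,-25,68),(-70,11,58),(-70,-11,58)],[(632,228),(700,198),(727,397),(765,385)],[*b((700,300),44),.3])
for n,q in dict(dish=(185,130),carton=(683,115)).items():print(n,b(q,20))
E
```

```text
carrier [ 5.47651e+02  3.29573e+02 -3.84000e-01] [[-0.0, -0.3], [0.2, 0.2], [0.1, 0.1], [-0.5, -0.4], [0.2, 0.4]]
stage [ 6.74061e+02 -2.03560e+01  2.02000e-01] [[-0.3, 0.3], [0.4, 0.3], [-0.1, -0.5]]
grip [ 5.33564e+02 -2.62202e+02  3.59000e-01] [[-0.2, -1.8], [-0.8, -0.1], [2.8, 0.4], [-1.8, 1.5]]
dish [734.47503263 245.20264693]
carton [ 747.63697562 -240.2094789 ]
```

```bash
cat >> h.py <<'E'
from scipy.spatial.transform import Rotation as Rn
def row(c,t):
    """c,t: (x,y,z,yaw) tool-down; returns row of turn+shift in m"""
    R=lambda p:Rn.from_euler("xyz",[np.pi,0,p[3]])
    a,b=R(c),R(t)
    return np.r_[(a.inv()*b).as_rotvec(),a.inv().apply(np.subtract(t[:3],c[:3]))/1000].round(4).tolist()
E
python3 - <<'E'
from h import *
C=(191.983,-621.003,231.269,.3);A=(480,-200,230,1.6);B=(487,354,180,2.757)
print(row(C,A),row(A,B))
E
```

```text
[0.0, 0.0, -1.3, 0.3996, -0.3171, 0.0013] [-0.0, 0.0, -1.157, 0.5536, 0.0232, 0.05]
```

Request:
{"api": "play_rows", "payload": {
  "steps": [
    [0, 0, -1.3, 0.4, -0.317, 0, 100],
    [0, 0, -1.3, 0.4, -0.317, 0, 100],
    [0, 0, -1.3, 0.4, -0.317, 0, 100],
    [0, 0, -1.3, 0.4, -0.317, 0, 100],
    [0, 0, -1.3, 0.4, -0.317, 0, 100],
    [0, 0, -1.3, 0.4, -0.317, 0, 100],
    [0, 0, -1.3, 0.4, -0.317, 0, 100],
    [0, 0, -1.3, 0.4, -0.317, 0, 100],
    [0, 0, -1.3, 0.4, -0.317, 0, 100],
    [0, 0, -1.3, 0.4, -0.317, 0, 100],
    [0, 0, -1.3, 0.4, -0.317, 0, 100],
    [0, 0, -1.3, 0.4, -0.317, 0, 100]
  ]
}}

```text
t: 1.35
tcp_pos: [481.7, -197.0, 231.2]
eef_rot: [3.141, -0.001, 1.606]
force: [-0.1, -0.3, 0.2]
gripper_width: 85.3
grasp_force: 0.0
```

Request:
{"api": "play_rows", "payload": {
  "steps": [
    [0, 0, -1.157, 0.554, 0.023, 0.05, 100],
    [0, 0, -1.157, 0.554, 0.023, 0.05, 100],
    [0, 0, -1.157, 0.554, 0.023, 0.05, 100],
    [0, 0, -1.157, 0.554, 0.023, 0.05, 100],
    [0, 0, -1.157, 0.554, 0.023, 0.05, 100],
    [0, 0, -1.157, 0.554, 0.023, 0.05, 100],
    [0, 0, -1.157, 0.554, 0.023, 0.05, 100],
    [0, 0, -1.157, 0.554, 0.023, 0.05, 100],
    [0, 0, -1.157, 0.554, 0.023, 0.05, 100],
    [0, 0, -1.157, 0.554, 0.023, 0.05, 100],
    [0, 0, -1.157, 0.554, 0.023, 0.05, 100],
    [0, 0, -1.157, 0.554, 0.023, 0.05, 100]
  ]
}}

```text
t: 2.55
tcp_pos: [485.6, 359.8, 180.6]
eef_rot: [3.138, -0.004, 2.763]
force: [-0.5, 0.2, -0.0]
gripper_width: 85.5
grasp_force: 0.0
```

```bash
python3 - <<'E'
from rig import bot
import cv2,pickle
s=bot.read_state();c=bot.camera("wrist")
print(s["t"],s["tcp_pos"],s["eef_rot"],s["qvel"].round(2),s["joints"].round(2))
pickle.dump((s,c),open("c1.pkl","wb"));cv2.imwrite("pics/w1.png",c["frame"])
E
```

```text
2.55 [485.57195686 359.78714669 180.61019973] [ 3.13837333 -0.00358362  2.76288855] [-0.07  0.04  0.06 -0.05  0.06  0.08 -0.07] [-0.06  0.47 -0.81  1.73  0.38  1.1   0.2 ]
```

View pics/w1.png

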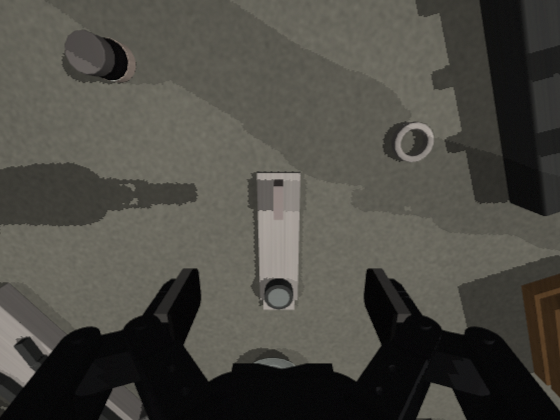

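Wrist view: carrier upright in the image, cell top centre at about (278,293), fin top from (278,186) to (278,220), plate rear corners about (257,178)/(299,178).

```bash
cat >> h.py <<'E'
def wT(s,c):
    T=np.eye(4);T[:3,:3]=Rn.from_euler("xyz",s["eef_rot"]).as_matrix();T[:3,3]=s["tcp_pos"];return T@c["mount"]
E
python3 - <<'E'
import pickle
from h import *
s,c=pickle.load(open("c1.pkl","rb"));T=wT(s,c)
x,r=fit(c,[(-90,24,8),(-90,-24,8),(60,0,24),(-83,0,40),(-47,0,40)],[(257,178),(299,178),(278,293),(278,186),(278,220)],[548,330,-.384],T)
print(x,r.round(1).tolist())
a=x[2];print(x[:2]-65*np.array([np.cos(a),np.sin(a)]))
E
python3 - <<'E'
from rig import bot
import cv2,pickle
s=bot.read_state();c=bot.camera("wrist");print(s["tcp_pos"],s["eef_rot"])
cv2.imwrite("pics/w1b.png",cv2.resize(c["frame"][160:320,220:340],(600,800))[:600])
E
```

```text
[ 5.51082134e+02  3.28509819e+02 -3.83523068e-01] [[42.9, -3.2], [-42.6, -3.3], [0.1, 5.9], [-0.1, 2.2], [-0.1, 1.6]]
[490.80424733 352.83216357]
[486.34584656 357.48338202 180.43037152] [ 3.14051175e+00 -2.39132655e-03  2.76115219e+00]
```

View pics/w1b.png

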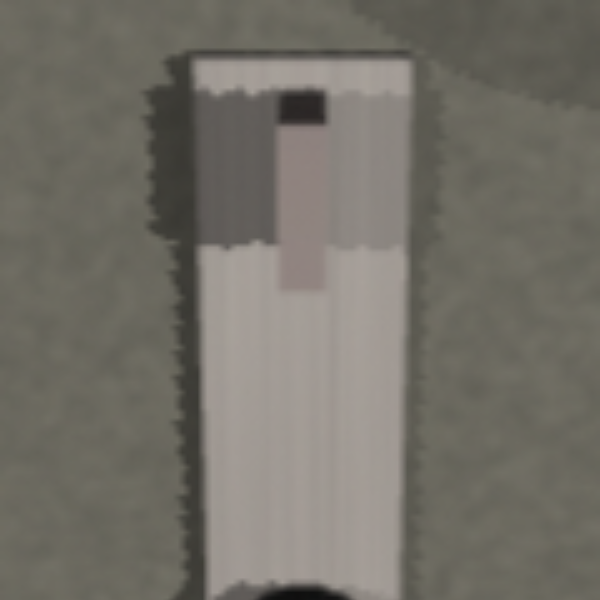

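Crop: plate rear top edge at px (258,171.2)–(302.2,171.2), fin top centre-line (280,184.4)–(280.2,217.6).

```bash
python3 - <<'E'
import pickle
from h import *
s,c=pickle.load(open("c1.pkl","rb"))
s["tcp_pos"]=np.array([486.346,357.483,180.43]);s["eef_rot"]=np.array([3.1405,-.0024,2.7612]);T=wT(s,c)
x,r=fit(c,[(-90,-24,8),(-90,24,8),(60,0,24),(-83,0,40),(-47,0,40)],[(258,171.2),(302.2,171.2),(280,292),(280,184.4),(280.2,217.6)],[548,330,-.384],T)
print(x,r.round(1).tolist())
a=x[2];f=x[:2]-65*np.array([np.cos(a),np.sin(a)]);print(f)
print(row((487,354,181.3,2.757),(f[0],f[1],100,a+np.pi)))
E
```

```text
[ 5.48224456e+02  3.29707373e+02 -3.83505768e-01] [[0.3, -0.8], [-0.2, -0.7], [0.1, 3.5], [0.0, -0.9], [-0.2, -0.3]]
[487.94614888 354.02867471]
[0.0, 0.0, -0.0011, -0.0009, 0.0004, 0.0813]
```

Request:
{"api": "play_rows", "payload": {
  "steps": [
    [0, 0, 0, -0.001, 0, 0.05, 60],
    [0, 0, 0, -0.001, 0, 0.1, 60],
    [0, 0, 0, -0.001, 0, 0.14, 60],
    [0, 0, 0, -0.001, 0, 0.16, 60],
    [0, 0, 0, -0.001, 0, 0.168, 60],
    [0, 0, 0, -0.001, 0, 0.168, 60],
    [0, 0, 0, -0.001, 0, 0.168, 60]
  ],
  "force": 110
}}

```text
t: 3.35
tcp_pos: [490.2, 354.8, 15.4]
eef_rot: [3.138, 0.002, 2.756]
force: [-0.1, 0.2, 0.0]
gripper_width: 51.3
grasp_force: 0.0
```

Request:
{"api": "play_rows", "payload": {
  "steps": [
    [0, 0, 0, 0, 0, 0, 0],
    [0, 0, 0, 0, 0, 0, 0],
    [0, 0, 0, 0, 0, 0, 0],
    [0, 0, 0, 0, 0, 0, 0],
    [0, 0, 0, 0, 0, 0, 0],
    [0, 0, 0, 0, 0, 0, 0],
    [0, 0, 0, 0, 0, 0, 0],
    [0, 0, 0, 0, 0, 0, 0]
  ]
}}

```text
t: 4.15
tcp_pos: [489.2, 354.9, 14.8]
eef_rot: [3.14, 0.001, 2.757]
force: [-0.8, -1.4, 6.7]
gripper_width: 7.9
grasp_force: 108.2
```

```bash
python3 - <<'E'
from h import *
C=(487.9,353.6,13.3,2.757);a=.202
A=(487.9,353.6,150,2.757);B=(674-290*np.cos(a),-20.4-290*np.sin(a),150,a+np.pi)
print(row(C,A),row(A,B),B)
E
```

```text
[0.0, 0.0, 0.0, 0.0, 0.0, -0.1367] [-0.0, 0.0, -0.5866, -0.0713, -0.4374, -0.0] (np.float64(389.89648899950794), np.float64(-78.58242893858323), 150, 3.343592653589793)
```

Request:
{"api": "play_rows", "payload": {
  "steps": [
    [0, 0, 0, 0, 0, -0.01, 0],
    [0, 0, 0, 0, 0, -0.03, 0],
    [0, 0, 0, 0, 0, -0.06, 0],
    [0, 0, 0, 0, 0, -0.1, 0],
    [0, 0, 0, 0, 0, -0.13, 0],
    [0, 0, 0, 0, 0, -0.137, 0]
  ]
}}

```text
t: 4.75
tcp_pos: [490.2, 356.6, 155.7]
eef_rot: [3.134, 0.005, 2.757]
force: [0.4, 0.7, -2.2]
gripper_width: 8.0
grasp_force: 107.6
```

Request:
{"api": "play_rows", "payload": {
  "steps": [
    [0, 0, -0.02, -0.002, -0.012, 0, 0],
    [0, 0, -0.07, -0.008, -0.048, 0, 0],
    [0, 0, -0.13, -0.016, -0.096, 0, 0],
    [0, 0, -0.2, -0.024, -0.144, 0, 0],
    [0, 0, -0.26, -0.032, -0.192, 0, 0],
    [0, 0, -0.33, -0.04, -0.24, 0, 0],
    [0, 0, -0.39, -0.048, -0.288, 0, 0],
    [0, 0, -0.45, -0.055, -0.335, 0, 0],
    [0, 0, -0.51, -0.062, -0.375, 0, 0],
    [0, 0, -0.55, -0.067, -0.41, 0, 0],
    [0, 0, -0.577, -0.07, -0.43, 0, 0],
    [0, 0, -0.587, -0.071, -0.437, 0, 0]
  ]
}}

```text
t: 5.95
tcp_pos: [387.9, -80.1, 149.4]
eef_rot: [-3.141, -0.003, -2.944]
force: [-0.7, 0.8, -2.1]
gripper_width: 8.2
grasp_force: 107.8
```

Request:
{"api": "play_rows", "payload": {
  "steps": [
    [0, 0, 0, 0, 0, 0, 0],
    [0, 0, 0, 0, 0, 0, 0],
    [0, 0, 0, 0, 0, 0, 0]
  ]
}}

```text
t: 6.25
tcp_pos: [390.5, -75.9, 150.3]
eef_rot: [3.141, 0.0, -2.936]
force: [0.3, 1.4, -2.3]
gripper_width: 8.0
grasp_force: 107.8
```

```bash
python3 - <<'E'
from rig import bot
import cv2,pickle
s=bot.read_state();c=bot.camera("wrist");c2=bot.camera("side")
print(s["t"],s["tcp_pos"],s["eef_rot"],s["qvel"].round(2),s["joints"].round(2))
pickle.dump((s,c,c2),open("c2.pkl","wb"))
a=c["frame"];b=c2["frame"][80:300,150:350]
b=cv2.resize(b,(382,420))
cv2.imwrite("pics/w2.png",cv2.resize(cv2.hconcat([a[:,60:470],b]),(792,420)))
E
```

```text
6.25 [390.53787802 -75.88183218 150.26237679] [ 3.14096080e+00  2.69529737e-04 -2.93623430e+00] [-0.  0.  0. -0.  0. -0.  0.] [ 0.92  0.05 -0.83  2.21  0.04  0.9   1.84]
```

View pics/w2.png

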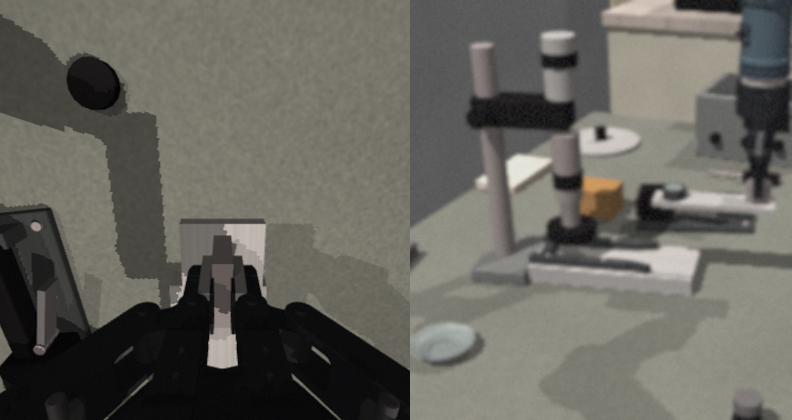

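Side view: carrier held essentially level, cell leading, pointing at the lens. Now the top camera for carrier and stage together, with models overlaid.

```bash
python3 - <<'E'
from rig import bot
import pickle
from h import *
s,c,_=pickle.load(open("c2.pkl","rb"));T=wT(s,c)
R=Rn.from_euler("xyz",s["eef_rot"]).as_matrix()
tool=lambda P:np.array(P)@R.T+s["tcp_pos"]
print("expected rear top corners",proj(c,tool([(25.8,-24,6.8),(25.8,24,6.8),(25.8,24,14.8),(18.8,0,-25.2)]),T).round(1).tolist())
t=bot.camera("top");pickle.dump(t,open("t2.pkl","wb"))
k=5;x0,y0=240,125
f=cv2.resize(t["frame"][y0:y0+115,x0:x0+110],None,fx=k,fy=k,interpolation=cv2.INTER_CUBIC)
def dr(P,col):
    q=((proj(t,P)-[x0,y0]+.5)*k).astype(int)
    cv2.polylines(f,[q],False,col,1)
a=.202;Rz=np.array([[np.cos(a),-np.sin(a),0],[np.sin(a),np.cos(a),0],[0,0,1]])
st=lambda P:np.array(P,float)@Rz.T+[674.06,-20.36,0]
dr(st([(60,52,30),(-200,52,30),(-200,-52,30),(60,-52,30)]),(0,0,255))
for e in(1,-1):dr(st([(-132,e*35,42),(-100,e*26.5,42),(30,e*26.5,42)]),(255,0,0))
th=np.linspace(0,6.3,40)
dr(tool([(-124.2+18*np.cos(u),18*np.sin(u),-9.2) for u in th]),(0,200,0))
dr(tool([(-20,-24,6.8),(-139.2,-24,6.8),(-139.2,-20,6.8),(-154.2,-20,6.8),(-154.2,20,6.8),(-139.2,20,6.8),(-139.2,24,6.8),(-20,24,6.8)]),(0,200,0))
cv2.imwrite("pics/t2.png",f)
E
```

```text
expected rear top corners [[240.2, 222.9], [327.1, 222.8], [325.1, 217.7], [284.0, 263.0]]
```

View pics/t2.png

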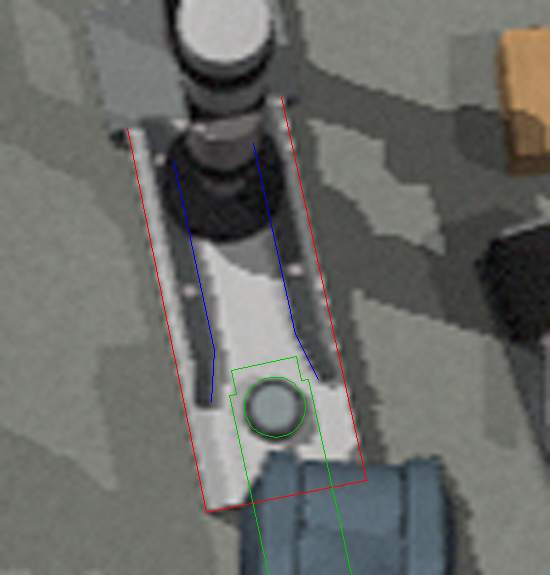

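Overlay: cell model coincides with the seen cell (275,407), rails and block fit to within about a pixel. I'll refine the stage lateral position/yaw by edge profiles.

```bash
python3 - <<'E'
import pickle
from h import *
_,d=pickle.load(open("c0.pkl","rb"));t=d["top"]
g=cv2.cvtColor(t["frame"],cv2.COLOR_BGR2GRAY).astype(np.float32)
a=.202;Rz=np.array([[np.cos(a),-np.sin(a),0],[np.sin(a),np.cos(a),0],[0,0,1]])
st=lambda P:np.array(P,float)@Rz.T+[674.06,-20.36,0]
def prof(P):
    q=proj(t,st(P)).astype(np.float32);return cv2.remap(g,q[:,:1],q[:,1:],cv2.INTER_LINEAR).ravel()
def edge(name,mk,lo,hi,xs,sgn):
    v=np.arange(lo,hi,.5);out=[]
    for x in xs:
        p=np.mean([prof([mk(x+e,u) for u in v]) for e in(-4,0,4)],0);dp=sgn*np.gradient(cv2.GaussianBlur(p[:,None],(1,5),0).ravel())
        i=dp.argmax();out.append((x,v[i],round(float(dp[i]),1)))
    print(name,out)
xs=range(-190,-30,20)
edge("L",lambda x,u:(x,u,30),40,64,xs,-1)
edge("R",lambda x,u:(x,u,30),-64,-40,xs,1)
edge("railRin",lambda x,u:(x,u,30),-40,-15,range(-95,-50,10),1)
edge("railLin",lambda x,u:(x,u,30),15,40,range(-95,-50,10),-1)
edge("rear",lambda y,u:(u,y,30),-212,-188,range(-40,41,20),1)
E
```

```text
L [(-190, np.float64(51.0), 6.7), (-170, np.float64(50.0), 6.3), (-150, np.float64(51.5), 7.3), (-130, np.float64(51.5), 7.1), (-110, np.float64(52.0), 5.5), (-90, np.float64(52.0), 5.9), (-70, np.float64(52.5), 6.6), (-50, np.float64(52.0), 6.8)]
R [(-190, np.float64(-53.0), 11.8), (-170, np.float64(-53.0), 10.2), (-150, np.float64(-52.5), 11.5), (-130, np.float64(-53.5), 3.7), (-110, np.float64(-54.0), 6.3), (-90, np.float64(-53.5), 4.3), (-70, np.float64(-53.0), 9.3), (-50, np.float64(-53.0), 4.0)]
railRin [(-95, np.float64(-28.0), 8.6), (-85, np.float64(-27.0), 7.3), (-75, np.float64(-28.0), 8.4), (-65, np.float64(-27.5), 8.2), (-55, np.float64(-19.5), 4.3)]
railLin [(-95, np.float64(18.5), 6.4), (-85, np.float64(20.5), 6.5), (-75, np.float64(21.0), 6.0), (-65, np.float64(18.5), 6.2), (-55, np.float64(18.5), 5.9)]
rear [(-40, np.float64(-198.5), 14.3), (-20, np.float64(-198.5), 14.2), (0, np.float64(-199.0), 16.2), (20, np.float64(-198.5), 15.5), (40, np.float64(-199.0), 14.1)]
```

```bash
cat >> h.py <<'E'
SO=np.array([675.5,-21.0]);SA=.204
def stg(p):
    d=np.asarray(p)[:2]-SO;c,s=np.cos(SA),np.sin(SA);return np.array([d@[c,s],d@[-s,c]])
E
python3 - <<'E'
from h import *
print(stg([390.54,-75.88]))
E
```

```text
[-290.16911643    3.98746398]
```

Request:
{"api": "play_rows", "payload": {
  "steps": [
    [0, 0, 0.002, 0, -0.004, 0.02, 0],
    [0, 0, 0.002, 0, -0.004, 0.05, 0],
    [0, 0, 0.002, 0, -0.004, 0.075, 0],
    [0, 0, 0.002, 0, -0.004, 0.09, 0],
    [0, 0, 0.002, 0, -0.004, 0.094, 0],
    [0, 0, 0.002, 0, -0.004, 0.094, 0],
    [0, 0, 0.002, 0, -0.004, 0.094, 0]
  ]
}}

```text
t: 7.1
tcp_pos: [392.0, -81.5, 57.1]
eef_rot: [-3.141, 0.002, -2.941]
force: [-0.1, 0.5, -1.1]
gripper_width: 7.9
grasp_force: 107.7
```

```bash
python3 - <<'E'
from rig import bot
from h import *
s=bot.read_state();print(s["tcp_pos"],s["eef_rot"],stg(s["tcp_pos"]))
E
```

```text
[391.99482859 -81.48298603  57.05592464] [-3.14092859e+00  1.63110783e-03 -2.94102017e+00] [-289.8795528    -1.79406969]
```

Request:
{"api": "play_rows", "payload": {
  "steps": [
    [0, 0, -0.002, 0, 0.0015, 0.004, 0],
    [0, 0, -0.002, 0, 0.0015, 0.008, 0],
    [0, 0, -0.002, 0, 0.0015, 0.011, 0],
    [0, 0, -0.002, 0, 0.0015, 0.011, 0],
    [0, 0, -0.002, 0, 0.0015, 0.011, 0],
    [0, 0, -0.002, 0, 0.0015, 0.011, 0]
  ]
}}

```text
t: 7.7
tcp_pos: [390.6, -80.1, 45.3]
eef_rot: [3.142, -0.0, -2.939]
force: [-0.2, -0.2, -1.7]
gripper_width: 8.0
grasp_force: 107.8
```

```bash
python3 - <<'E'
from rig import bot
from h import *
s=bot.read_state();print(s["tcp_pos"],s["eef_rot"],stg(s["tcp_pos"]))
E
```

```text
[390.62027036 -80.10540104  45.31474813] [ 3.14157925e+00 -3.97811553e-05 -2.93936768e+00] [-2.90946526e+02 -1.66581213e-01]
```

Request:
{"api": "play_rows", "payload": {
  "steps": [
    [0, 0, -0.002, -0.008, 0, 0, 0],
    [0, 0, -0.002, -0.018, 0, 0, 0],
    [0, 0, -0.002, -0.028, 0, 0, 0],
    [0, 0, -0.002, -0.038, 0, 0, 0],
    [0, 0, -0.002, -0.048, 0, 0, 0],
    [0, 0, -0.002, -0.056, 0, 0, 0],
    [0, 0, -0.002, -0.06, 0, 0, 0],
    [0, 0, -0.002, -0.06, 0, 0, 0]
  ]
}}

```text
t: 8.5
tcp_pos: [450.2, -67.7, 45.3]
eef_rot: [3.141, 0.001, -2.937]
force: [-0.9, -0.3, -1.1]
gripper_width: 8.3
grasp_force: 107.9
```

```bash
python3 - <<'E'
from rig import bot
from h import *
s=bot.read_state();print(s["tcp_pos"],s["eef_rot"],stg(s["tcp_pos"]),s["force"],s["wrist_torque"])
E
```

```text
[450.15743505 -67.67718221  45.30001053] [ 3.14119732e+00  5.61661516e-04 -2.93691592e+00] [-2.30126112e+02 -5.75881169e-02] [-0.91808958 -0.34684096 -1.12383959] [-0.02321092  0.08520147 -0.0662382 ]
```

Request:
{"api": "play_rows", "payload": {
  "steps": [
    [0, 0, 0, -0.006, 0, 0, 0],
    [0, 0, 0, -0.015, 0, 0, 0],
    [0, 0, 0, -0.024, 0, 0, 0],
    [0, 0, 0, -0.033, 0, 0, 0],
    [0, 0, 0, -0.042, 0, 0, 0],
    [0, 0, 0, -0.051, 0, 0, 0],
    [0, 0, 0, -0.06, 0, 0, 0],
    [0, 0, 0, -0.069, 0, 0, 0],
    [0, 0, 0, -0.078, 0, 0, 0],
    [0, 0, 0, -0.085, 0, 0, 0],
    [0, 0, 0, -0.09, 0, 0, 0],
    [0, 0, 0, -0.09, 0, 0, 0]
  ]
}}

```text
t: 9.7
tcp_pos: [538.4, -49.4, 45.4]
eef_rot: [3.141, 0.001, -2.937]
force: [0.1, 0.1, -2.4]
gripper_width: 8.0
grasp_force: 107.9
```

```bash
python3 - <<'E'
from rig import bot
from h import *
s=bot.read_state();print(s["tcp_pos"],s["eef_rot"],stg(s["tcp_pos"]),s["force"],s["wrist_torque"])
E
```

```text
[538.39211262 -49.44386408  45.37047691] [ 3.14132685e+00  8.15331388e-04 -2.93707630e+00] [-1.40027212e+02 -7.76415592e-02] [ 0.09164849  0.12598662 -2.44424111] [-0.05724098  0.10249626  0.0694558 ]
```

Sliding freely without contact. Final approach, lowering slightly onto the floor.

Request:
{"api": "play_rows", "payload": {
  "steps": [
    [0, 0, 0, -0.003, 0, 0, 0],
    [0, 0, 0, -0.006, 0, 0, 0],
    [0, 0, 0, -0.009, 0, 0, 0],
    [0, 0, 0, -0.011, 0, 0, 0],
    [0, 0, 0, -0.013, 0, 0, 0],
    [0, 0, 0, -0.0145, 0, 0, 0],
    [0, 0, 0, -0.0145, 0, 0, 0]
  ]
}}

```text
t: 10.4
tcp_pos: [552.0, -46.8, 45.3]
eef_rot: [3.141, 0.0, -2.937]
force: [-0.5, 0.6, -1.5]
gripper_width: 8.8
grasp_force: 107.9
```

Request:
{"api": "play_rows", "payload": {
  "steps": [
    [0, 0, 0, -0.001, 0, 0, 0],
    [0, 0, 0, -0.002, 0, 0, 0],
    [0, 0, 0, -0.002, 0, 0, 0]
  ]
}}

```text
t: 10.7
tcp_pos: [553.4, -46.5, 45.2]
eef_rot: [-3.142, -0.001, -2.937]
force: [-0.7, -0.5, -1.5]
gripper_width: 8.0
grasp_force: 107.9
```

Request:
{"api": "play_rows", "payload": {
  "steps": [
    [0, 0, 0, -0.001, 0, 0, 0],
    [0, 0, 0, -0.002, 0, 0, 0],
    [0, 0, 0, -0.003, 0, 0, 0],
    [0, 0, 0, -0.003, 0, 0, 0]
  ]
}}

```text
t: 11.1
tcp_pos: [553.3, -46.5, 44.8]
eef_rot: [-3.141, -0.007, -2.938]
force: [-8.8, -1.3, 5.2]
gripper_width: 8.2
grasp_force: 109.0
```

Request:
{"api": "play_rows", "payload": {
  "steps": [
    [0, 0, 0, 0.001, 0, 0.001, 0],
    [0, 0, 0, 0.001, 0, 0.001, 0],
    [0, 0, 0, 0.001, 0, 0.001, 45],
    [0, 0, 0, 0.001, 0, 0.001, 45],
    [0, 0, 0, 0.001, 0, 0.001, 45],
    [0, 0, 0, 0.001, 0, 0.001, 45],
    [0, 0, 0, 0.001, 0, 0.001, 45]
  ]
}}

```text
t: 11.8
tcp_pos: [556.1, -45.9, 44.4]
eef_rot: [3.141, 0.001, -2.937]
force: [-0.8, 0.4, -0.0]
gripper_width: 38.7
grasp_force: 0.0
```

Request:
{"api": "play_rows", "payload": {
  "steps": [
    [0, 0, 0, 0.001, 0, -0.03, 45],
    [0, 0, 0, 0.001, 0, -0.06, 45],
    [0, 0, 0, 0.001, 0, -0.1, 45],
    [0, 0, 0, 0.001, 0, -0.1, 45]
  ]
}}

```text
t: 12.2
tcp_pos: [559.6, -45.7, 150.1]
eef_rot: [-3.138, 0.011, -2.937]
force: [-0.3, -1.0, 0.7]
gripper_width: 38.3
grasp_force: 0.0
```

```bash
python3 - <<'E'
from rig import bot
from h import *
import pickle
s=bot.read_state();c=bot.camera("wrist");print(s["t"],s["tcp_pos"],s["eef_rot"],stg(s["tcp_pos"]));T=wT(s,c);pickle.dump((s,c),open("c3.pkl","wb"))
f=c["frame"].copy()
a=SA;Rz=np.array([[np.cos(a),-np.sin(a),0],[np.sin(a),np.cos(a),0],[0,0,1]])
st=lambda P:np.array(P,float)@Rz.T+[*SO,0]
x0,y0,k=190,130,4
f=cv2.resize(f[y0:y0+150,x0:x0+190],None,fx=k,fy=k,interpolation=cv2.INTER_CUBIC)
def dr(P,col):cv2.polylines(f,[((proj(c,P,T)-[x0,y0]+.5)*k).astype(int)],False,col,1)
dr(st([(0,52,30),(-200,52,30),(-200,-52,30),(0,-52,30)]),(0,0,255))
dr(st([(-60,24,38),(-150,24,38),(-150,-24,38),(-60,-24,38)]),(0,200,0))
dr(st([(-107,5,70),(-143,5,70),(-143,-5,70),(-107,-5,70),(-107,5,70)]),(0,200,0))
for e in(1,-1):dr(st([(-132,e*35,42),(-100,e*26.5,42),(-50,e*26.5,42)]),(255,0,0))
cv2.imwrite("pics/w3.png",f)
E
```

```text
12.2 [559.6227506  -45.65799555 150.14285272] [-3.13814627  0.01130093 -2.93706297] [-118.46983989   -0.671349  ]
```

View pics/w3.png

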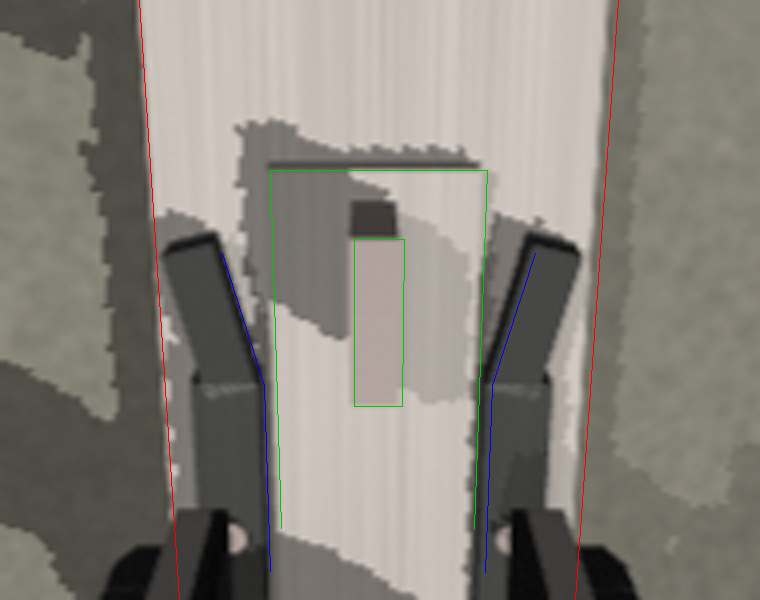

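Carrier matches the home model within about 1 mm (rear edge at crop y 168 vs 170), square between the rails. Now to the grip.

```bash
python3 - <<'E'
from h import *
print(row((556.5,-46,147,3.346),(526.3,-256.9,190,.359+np.pi)))
E
```

```text
[-0.0, 0.0, -0.1546, 0.0724, -0.2004, -0.043]
```

Request:
{"api": "play_rows", "payload": {
  "steps": [
    [0, 0, 0, 0.01, 0, -0.02, 45],
    [0, 0, -0.02, 0.02, -0.03, -0.043, 60],
    [0, 0, -0.05, 0.035, -0.07, -0.043, 80],
    [0, 0, -0.08, 0.05, -0.11, -0.043, 100],
    [0, 0, -0.11, 0.06, -0.15, -0.043, 100],
    [0, 0, -0.14, 0.068, -0.185, -0.043, 100],
    [0, 0, -0.155, 0.072, -0.2, -0.043, 100],
    [0, 0, -0.155, 0.072, -0.2, -0.043, 100],
    [0, 0, -0.155, 0.072, -0.2, -0.043, 100],
    [0, 0, -0.155, 0.072, -0.2, -0.043, 100]
  ]
}}

```text
t: 13.25
tcp_pos: [525.0, -253.9, 186.8]
eef_rot: [3.14, 0.0, -2.779]
force: [-0.2, 0.5, 0.3]
gripper_width: 85.6
grasp_force: 0.0
```

```bash
python3 - <<'E'
from rig import bot
from h import *
import pickle
s=bot.read_state();c=bot.camera("wrist");print(s["t"],s["tcp_pos"],s["eef_rot"],s["joints"].round(2));pickle.dump((s,c),open("c4.pkl","wb"))
f=c["frame"][110:310,170:390];f=cv2.resize(cv2.convertScaleAbs(f,alpha=1.8,beta=20),None,fx=3,fy=3,interpolation=cv2.INTER_CUBIC)
cv2.imwrite("pics/w4.png",f)
E
```

```text
13.25 [ 524.9702396  -253.92652972  186.77276277] [ 3.13986723e+00  5.04155612e-06 -2.77903579e+00] [ 0.97  0.39 -0.72  1.78  0.29  1.08  2.09]
```

View pics/w4.png

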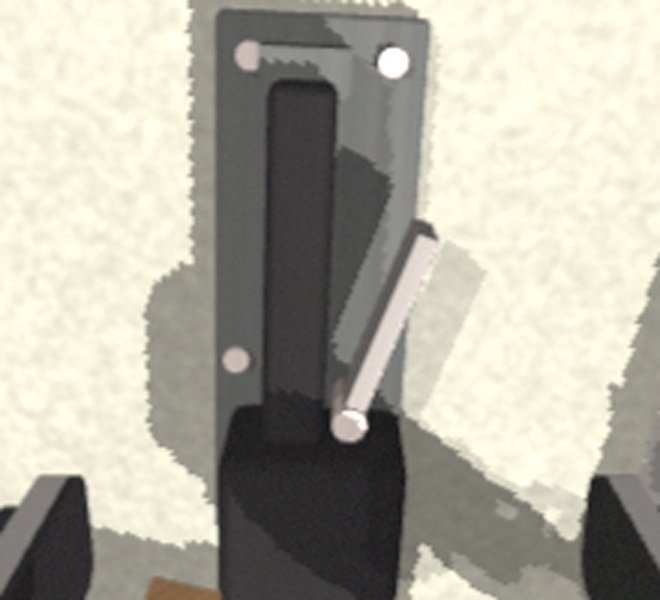

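Enhanced view: bar's end at crop (268–336, 90), head's near top edge (222,452)–(405,455), hinge (349,425), blade free end (437,240).

```bash
python3 - <<'E'
import pickle
from h import *
s,c=pickle.load(open("c4.pkl","rb"));T=wT(s,c)
q=lambda l:[(170+x/3-.33,110+y/3-.33) for x,y in l]
x,r=fit(c,[(-70,11,58),(-70,-11,58),(55,-25,68),(55,41,68),(45,20,58)],q([(336,90),(268,90),(222,452),(405,455),(349,425)]),[533,-262,.36],T)
print(x,(r*3).round(1).tolist())
x,r=fit(c,[(-70,11,58),(-70,-11,58),(45,20,58)],q([(336,90),(268,90),(349,425)]),[533,-262,.36],T)
print(x,(r*3).round(1).tolist())
a=x[2];t=x[:2]+[-5*np.cos(a)-7.5*np.sin(a),-5*np.sin(a)+7.5*np.cos(a)]
print(t,row((*s["tcp_pos"],s["eef_rot"][2]),(*t,60,a-np.pi)))
E
```

```text
[ 5.37747765e+02 -2.64382221e+02  3.21505835e-01] [[1.6, -6.4], [-3.0, -9.3], [-5.4, 8.6], [5.9, 12.3], [1.1, 0.2]]
[ 5.39416074e+02 -2.63758132e+02  3.20405487e-01] [[1.8, -0.3], [-2.6, -3.3], [0.9, 4.8]]
[ 532.30839894 -258.2145803 ] [-0.0, -0.0, 0.0422, -0.0053, -0.0066, 0.1268]
```

Request:
{"api": "play_rows", "payload": {
  "steps": [
    [0, 0, 0.042, -0.005, -0.0066, 0.03, 100],
    [0, 0, 0.042, -0.005, -0.0066, 0.07, 100],
    [0, 0, 0.042, -0.005, -0.0066, 0.1, 100],
    [0, 0, 0.042, -0.005, -0.0066, 0.107, 100],
    [0, 0, 0.042, -0.005, -0.0066, 0.107, 100],
    [0, 0, 0.042, -0.005, -0.0066, 0.107, 100],
    [0, 0, 0.042, -0.005, -0.0066, 0.107, 100]
  ],
  "force": 35
}}

```text
t: 14.0
tcp_pos: [533.7, -261.3, 82.6]
eef_rot: [-3.139, 0.003, -2.824]
force: [0.3, -0.4, -0.1]
gripper_width: 85.1
grasp_force: 0.0
```

```bash
python3 - <<'E'
from rig import bot
from h import *
import pickle
s=bot.read_state();c=bot.camera("wrist");print(s["t"],s["tcp_pos"],s["eef_rot"]);pickle.dump((s,c),open("c5.pkl","wb"));T=wT(s,c)
f=cv2.resize(cv2.convertScaleAbs(c["frame"],alpha=1.8,beta=20),(784,588),interpolation=cv2.INTER_CUBIC)
a=.3205;Rz=np.array([[np.cos(a),-np.sin(a),0],[np.sin(a),np.cos(a),0],[0,0,1]])
st=lambda P:np.array(P,float)@Rz.T+[539.4,-263.8,0]
def dr(P,col):cv2.polylines(f,[((proj(c,st(P),T)+.5)*1.4).astype(int)],False,col,1)
dr([(55,11,58),(-70,11,58),(-70,-11,58),(55,-11,58)],(0,0,255))
dr([(55,41,68),(55,-25,68)],(0,0,255));dr([(-5,-11,58),(-5,40,56)],(0,255,0))
cv2.imwrite("pics/w5.png",f)
print(row((*s["tcp_pos"],s["eef_rot"][2]),(532.3,-258.2,20,a-np.pi)))
E
```

```text
14.0 [ 533.69315438 -261.33368892   82.62230666] [-3.13869325e+00  3.08661347e-03 -2.82380535e+00]
[0.0, 0.0, -0.0027, 0.0003, 0.0034, 0.0626]
```

View pics/w5.png

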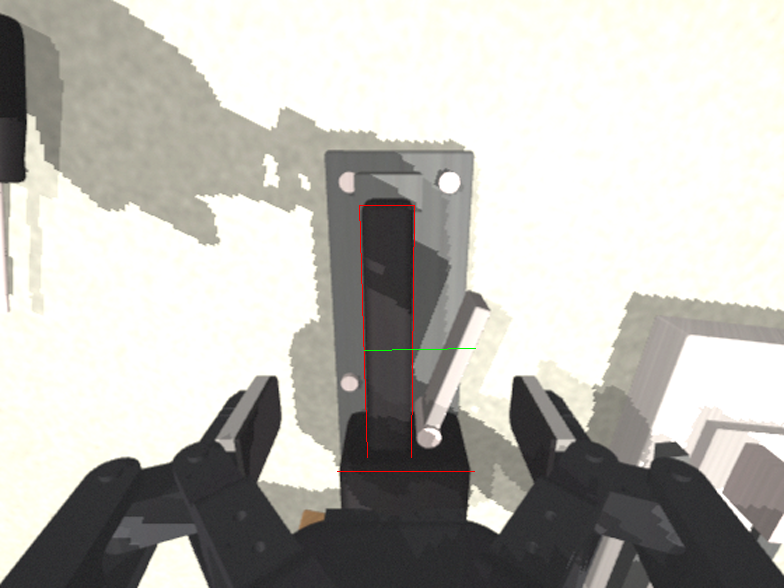

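Bar overlay matches, fingers clear on both sides (inner faces at px 280 and 512, bar 365–412, blade tip 488). Descend and squeeze.

Request:
{"api": "play_rows", "payload": {
  "steps": [
    [0, 0, -0.002, 0, 0.003, 0.02, 100],
    [0, 0, -0.002, 0, 0.003, 0.04, 100],
    [0, 0, -0.002, 0, 0.003, 0.055, 100],
    [0, 0, -0.002, 0, 0.003, 0.062, 100],
    [0, 0, -0.002, 0, 0.003, 0.062, 100],
    [0, 0, -0.002, 0, 0.003, 0.062, 100]
  ]
}}

```text
t: 14.65
tcp_pos: [531.5, -258.4, 18.9]
eef_rot: [-3.141, 0.001, -2.822]
force: [-0.1, -0.5, 0.3]
gripper_width: 85.2
grasp_force: 0.0
```

Request:
{"api": "play_rows", "payload": {
  "steps": [
    [0, 0, 0, 0, 0, 0, 45],
    [0, 0, 0, 0, 0, 0, 35],
    [0, 0, 0, 0, 0, 0, 20],
    [0, 0, 0, 0, 0, 0, 10],
    [0, 0, 0, 0, 0, 0, 10],
    [0, 0, 0, 0, 0, 0, 10],
    [0, 0, 0, 0, 0, 0, 10],
    [0, 0, 0, 0, 0, 0, 10],
    [0, 0, 0, 0, 0, 0, 10]
  ]
}}

```text
t: 15.55
tcp_pos: [531.3, -258.5, 19.2]
eef_rot: [-3.141, 0.0, -2.822]
force: [-1.1, 1.3, 5.6]
gripper_width: 35.3
grasp_force: 40.1
```

Width 35 mm (with the −2 mm bias seen on the fin, 37): fully squeezed. Release and retreat.

Request:
{"api": "play_rows", "payload": {
  "steps": [
    [0, 0, 0, 0, 0, 0, 10],
    [0, 0, 0, 0, 0, 0, 10],
    [0, 0, 0, 0, 0, 0, 100],
    [0, 0, 0, 0, 0, 0, 100],
    [0, 0, 0, 0, 0, 0, 100],
    [0, 0, 0, 0, 0, 0, 100],
    [0, 0, 0, 0, 0, 0, 100],
    [0, 0, 0, 0, 0, 0, 100],
    [0, 0, 0, 0, 0, 0, 100],
    [0, 0, 0, 0, 0, 0, 100]
  ]
}}

```text
t: 16.55
tcp_pos: [530.8, -258.5, 18.3]
eef_rot: [-3.141, -0.0, -2.823]
force: [0.9, 0.3, -0.1]
gripper_width: 85.6
grasp_force: 0.0
```

Request:
{"api": "play_rows", "payload": {
  "steps": [
    [0, 0, 0, 0, 0, -0.02, 100],
    [0, 0, 0, 0, 0, -0.05, 100],
    [0, 0, 0, 0, 0, -0.1, 100],
    [0, 0, 0, 0, 0, -0.15, 100],
    [0, 0, 0, 0.05, 0, -0.18, 100],
    [0, 0, 0, 0.08, 0, -0.18, 100],
    [0, 0, 0, 0.08, 0, -0.18, 100],
    [0, 0, 0, 0.08, 0, -0.18, 100]
  ]
}}

```text
t: 17.35
tcp_pos: [453.8, -284.3, 198.5]
eef_rot: [-3.141, -0.001, -2.825]
force: [-0.4, 0.2, -0.4]
gripper_width: 85.4
grasp_force: 0.0
```

```bash
python3 - <<'E'
from rig import bot
import cv2
a=cv2.convertScaleAbs(bot.camera("wrist")["frame"],alpha=1.5)
b=bot.camera("side")["frame"][90:310,140:360]
cv2.imwrite("pics/end.png",cv2.hconcat([cv2.resize(a[:,150:],(390,400)),cv2.resize(b,(400,400))]))
E
```

```text
(no output)
```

View pics/end.png

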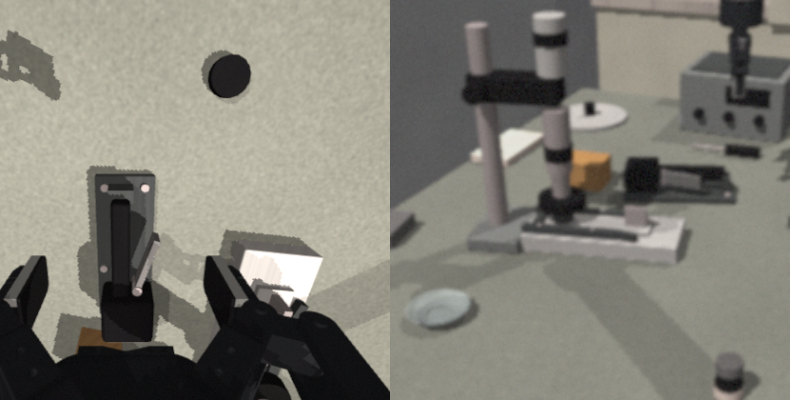

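Trigger has sprung back (blade angled out at (148,262)). In the side view the carrier sits in the channel with its fin at (636,215), and the dish and canister are in place.

```bash
python3 -c "
from rig import bot
print(bot.hand_in())"
```

```text
the job is handed in; nothing more can be done
None
```

The carrier is home against the end stop, the exposure trigger was squeezed fully and sprang back, and the job is handed in at about 17.5 s; no verdict was returned, and "home" and "fully squeezed" rest on contact force, finger width and camera checks.

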